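# Feed a brass blank to the press stop with a push stick

## Robot

A 7-joint arm with a two-finger parallel gripper is mounted at the origin on the work surface. World frame = base frame: x ahead of the robot, y to its left, z up, the work surface at z = 0. Lengths are in m, angles in rad, forces in N, time in s.
With the tool pointing down it reaches from about 0.425 to 0.875 m from the base axis. Payload 4.7 kg.
Tool frame: the origin (TCP) lies at the very end of the fingers, on their centre line; the grasp point (between the pads) lies 19 mm behind it; z points along the fingers, y is the direction in which the jaws open and shut (so a half turn about z gives the same grasp; the last joint's range is limited). The gripper opens to 85 mm and grips with 20 to 120 N. Pads are 22 mm wide; open, the fingers measure 114 mm over their backs; the gripper's body (76 mm by 85 mm) begins 54 mm behind the grasp point. The pads swing forward as they close: fully open they stand 13 mm farther back than shut.
Start: joints at [1.18, 0.321, -0.07, 1.45, 0.023, 1.371, -0.057], TCP at [0.256, -0.597, 0.231] pointing down, gripper open.
Joint ranges: [-2.86, 2.86], [-0.3, 2.09], [-1.38, 1.24], [0.06, 2.45], [-1.56, 4.7], [0.09, 2.05], [-2.69, 2.69]. Speed limits (rad/s): [2.57, 2.57, 3.14, 3.14, 3.14, 3.14, 3.14].

## Interface

Orientations are given as a rotation vector (axis times angle).
In Python, from workcell import observe, read_camera, get_calibration, close_job gives the robot as it stands.
- The arm moves only by the tool servo_tool, never from a script. Its argument "moves" is one flat list of numbers, 4 for each row, row after row: the shift along the tool's x, y, z in m, then the turn about the tool's z in degrees. In form: [tx, ty, tz, roll, tx, ty, tz, roll, ...]. A call has 1 to 20 rows; each row shifts and turns the commanded pose from where the row before left it, along the tool's axes as they then stand; what a row does not reach is not made up. A row lasts 1/10 s, in which the tool goes at most 50 mm and 8.59 degrees, less where a joint would pass 70% of its speed; a pose out of reach is approached as far as the arm can. A call is refused whole if a number of a shift passes 0.05 or a number of a turn 8.59, either way. A call with a gripper value outside its range is refused whole. "claw" is the finger opening in m, from 0 to 0.0854, set as the call begins (left out, the last holds). The fingers move at their own pace and stop on an object; "squeeze" is the grip in N (left out, the last holds). Time passes only in rows, so rows that do not move let the fingers close. It gives the time, the measured TCP pose, the force and the opening at its end, in the units of the state.
- observe(): the state, without advancing time (a new reading comes with each control period).
- read_camera(name): name is "side" or "top" or "wrist"; returns the picture (480x640x3 uint8, red, green, blue); there is no depth.
- get_calibration(name): a dict with "camera_matrix" (3x3 intrinsics, pixels), "R" (3x3) and "t" (3): a world point X has camera coordinates R X + t. Camera axes: x right, y down, z forward; pixel columns grow to the right and rows downward; lengths in m; the calibration is good to about 2 mm. A picture is of the moment at which its call begins: read the wrist's pose just before it. get_calibration takes no time and is no camera call; for the wrist camera it gives the pose at the moment of the call.
- close_job(): hands the job in, once; it reports no verdict.
The state is a dict: "time": time; "qpos": joint angles; "qd": joint speeds; "joint_efforts": joint torques, N m; "tool_pos": TCP position; "eef_rot": TCP orientation; "ft_force": force on the tool from outside, world axes, zero at the start; "moment": the same for the moment, N m; "grip_width": opening from 0.0 (shut) to 1.0 (fully open).
Only numpy, scipy, OpenCV 4.12 (cv2) and the standard library are available. Lean on these libraries where they do the work, as an engineer would, in place of code of your own. Each camera call takes 0.05 s, during which the arm holds its last target. There are 200 camera calls.

## Task

Take the wooden push stick by its upright handle and use its nose to feed the short brass blank from the wide bay through the narrow guide channel, on past the sprung side shoe, until it is home against the rubber-faced pad of the end stop, which is set at a different depth each time; press it firmly home there for about half a second with roughly 10 N, and never push on it with more than 20 N. Keep the gripper off the blank; then draw the stick out of the jig and set it back down on its flat underside on the bare bench, let go, and leave the other things on the bench where they are.

Things in the scene. Friction and masses are not known exactly. Their poses are not given: they have to be found in the camera images.
- jig: Fixed dark steel feed jig with a press column at its end. Origin: on the bench below the middle of the channel mouth; x = feed direction, z up. Base plate 8 mm thick (its top is the channel floor), 72 mm wide, from x -125 to 165. Open bay x -118 to -45, 44 mm wide inside, walls 12 mm over the floor; funnel x -45 to 0; narrow channel, 27 mm wide, x 0 to 150.
- mouth (a point): Middle of the channel mouth, on the channel floor (8 mm above the bench). From here on, two steel lips with a 13 mm slot between roof the channel, their underside 18 mm and their top 22 mm above the floor (screw heads 3 mm more).
- shoe (a joint): Sprung side roller in the channel's left wall, centred 85 mm beyond the mouth, radius 15 mm; value = how far it is pushed aside, 0 (4.5 mm into the channel) to 0.006 m. The blank pushes it 1.5 to 3 mm aside; feeding the blank in and past it takes about 3 to 7 N, well before the stop. It ends on the blank's side and holds it against the pad.
- stop: End stop block clamped at the far end of the channel. Origin: middle of its front face at the channel floor, 146 mm beyond the mouth; x = feed direction. On a screw spindle ahead of it sits a rubber-faced pad (22 wide, 14 mm high) that the blank must meet: its face has been set somewhere 10 to 34 mm ahead of the block and is not measured. The pad gives about 1 mm per 9 N.
- blank: Short brass blank, 60 long (x) x 24 wide x 12 mm high, ends stepped in to 20 mm wide over the last 3 mm, 0.11 to 0.18 kg. Origin: centre of its underside. At first it lies on the floor of the jig's bay, its x roughly along the feed direction.
- stick: Wooden push stick, 0.07 kg: a strip 150 long x 20 wide x 12 mm high, with an upright handle block on its rear end, 44 long x 18 wide, its top 58 mm above the underside. Origin: on the underside, below the middle of the handle; x points to the nose, which is 130 mm ahead of the origin (strip spans x -20 to 130); z up. Starts standing on the bench.
- stick_grip (a point): On the stick's handle, 44 mm above the underside, where to grip it across its 18 mm width (the stick's y).
- stick_tip (a point): Middle of the flat nose of the stick, 130 mm ahead of its origin and 6 mm above its underside.
- spare: Bystander: long brass blank, 84 x 24 x 12 mm, lying on the bench beyond the jig. Origin: centre of its underside.
- wrench: Bystander: steel open-end wrench, 160 mm long, lying flat on the bench. Origin on its underside, x along it.
- tin: Bystander: round red tin, 96 mm across, 36 mm high. Origin: centre of its underside.
- cup: Bystander: clear plastic cup, 76 mm across the rim, 100 mm high. Origin: centre of its underside.
- coupling: Bystander: small steel pipe coupling, 28 mm across, 45 mm high, with a side stub. Origin: centre of its underside.
- oiler: Bystander: grey plastic oil bottle, 48 mm across, 120 mm high. Origin: centre of its underside.
Not all that is in view belongs to the job. Of the things like the stick, leave any that is orange or turquoise; of the rest the larger one is meant.

How it is judged:
On the way, in this order (a step that is already met when the one before it is completed fails the run):
1. the whole blank is inside the narrow channel (x of blank in the frame of jig above 0.032 m and angle between the x axis of blank and the x axis of jig, either way round below 0.1 rad), for 0.05 s.
2. pressed home: the stick pushes on the blank with more than 6 N while the blank bears on the end stop with more than 3 N, for 0.3 s (contact force between blank and stop above 3 N and contact force between stick and blank above 6 N), for 0.3 s.
At the end, for the whole second after the job is handed in: The blank lies in the channel at rest, in line with it (0.1 rad), its leading end still bearing on the stop's pad (more than 0.5 N; the side roller keeps it there); the stick stands at rest on its flat underside on the bench itself (not on the jig), tilted less than 0.1 rad (contact force between blank and stop above 0.5 N and x of blank in the frame of jig above 0.075 m and y of blank in the frame of jig between -0.006 and 0.006 m and z of blank in the frame of jig below 0.012 m and angle between the x axis of blank and the x axis of jig, either way round below 0.1 rad and linear speed of each of blank, stick below 0.01 m/s and height (world z) of stick below 0.006 m and angle between stick's own z axis and vertical below 0.1 rad); the robot touches nothing.
It fails at once if the stick pushes on the blank with more than 20 N (contact force between stick and blank above 20 N).
It fails at once if the gripper or arm touches the blank (contact force between any of the fingers, the arm and blank above 0.5 N).
It fails at once if a bystander is moved more than 30 mm (distance of any of spare, wrench, tin, cup, coupling, oiler from where it was at the start of the episode above 0.03 m).
It also fails if it takes over 72 s, if anything falls off the work surface, if the arm or the gripper's body presses on something with over 40 N, if the wrist force passes 120 N, or if a joint passes its speed limit or range.

## Working session

There is one attempt and no reset: what is moved stays moved. The work goes in short steps, Python scripts to look and compute and a tool call to move; the robot and the scene stay as the last step left them, time stands still between calls to the robot, and variables do not carry over. Pictures are saved under pics/ and viewed, about 8 in all and at most 12, crops included, and the job is handed in when it is done.

Besides the shell and the picture viewer there is one more tool, called after "Request:" by a JSON object that holds its "name" and its "arguments", one argument or row to a line. servo_tool: Moves the arm, as the interface text tells. Its arguments: {"type":"object","properties":{"moves":{"type":"array"},"claw":{"type":"number"},"squeeze":{"type":"number"}},"required":["moves"]}

```bash
mkdir -p pics; cat > h.py <<'E'
import numpy as np,cv2
from workcell import *
def snap(n,f,crop=None,s=1):
    im=read_camera(n)[:,:,::-1].copy(); cv2.imwrite('pics/raw_'+f,im)
    if crop: x0,y0,x1,y1=crop; im=cv2.resize(im[y0:y1,x0:x1],None,fx=s,fy=s,interpolation=cv2.INTER_CUBIC)
    cv2.imwrite('pics/'+f,im)
def ray(n,uv,z,c=None):
    c=c or get_calibration(n);K=np.array(c['camera_matrix']);R=np.array(c['R']);t=np.array(c['t'])
    d=R.T@np.linalg.solve(K,[uv[0],uv[1],1]);o=-R.T@t
    return o+d*(z-o[2])/d[2]
def proj(n,P,c=None):
    c=c or get_calibration(n);p=np.array(c['camera_matrix'])@(np.array(c['R'])@np.array(P)+np.array(c['t']));return p[:2]/p[2]
E
python3 - <<'E'
from h import *
snap('top','t0.png');snap('side','s0.png')
for n in('top','side'):
    c=get_calibration(n);R=np.array(c['R']);print(n,-R.T@np.array(c['t']),R.round(2).tolist(),np.array(c['camera_matrix'])[0])
print(observe())
E
```

```text
top [0.36352518 0.03883996 1.06741193] [[-0.02, -1.0, -0.01], [-0.99, 0.02, -0.15], [0.15, 0.01, -0.99]] [486.80386134   0.         320.45701502]
side [0.02369869 0.6795324  0.92642793] [[-0.79, -0.61, 0.0], [-0.45, 0.58, -0.68], [0.41, -0.54, -0.74]] [437.4081967    0.         317.67882262]
{'time': 0.1, 'qpos': array([ 1.18009482,  0.32176115, -0.07008126,  1.45156486,  0.02259048,
        1.37078806, -0.05690755]), 'qd': array([-0.00070808, -0.00117931,  0.00336812, -0.00219729, -0.00096841,
       -0.00020216, -0.00026496]), 'joint_efforts': array([-3.93649098e-04, -4.94879866e+01, -3.84117197e-01, -3.15213275e+01,
        1.29216231e-02,  7.33080640e-03, -5.87397267e-06]), 'tool_pos': array([ 0.2557607 , -0.59704183,  0.23031891]), 'eef_rot': array([-3.07581188e+00, -6.31214036e-01,  6.77406910e-04]), 'ft_force': array([-0.16786586, -0.07904519,  1.04041107]), 'moment': array([-0.01417212,  0.01427064, -0.07263935]), 'grip_width': 0.9982535613810299}
```

View pics/t0.png

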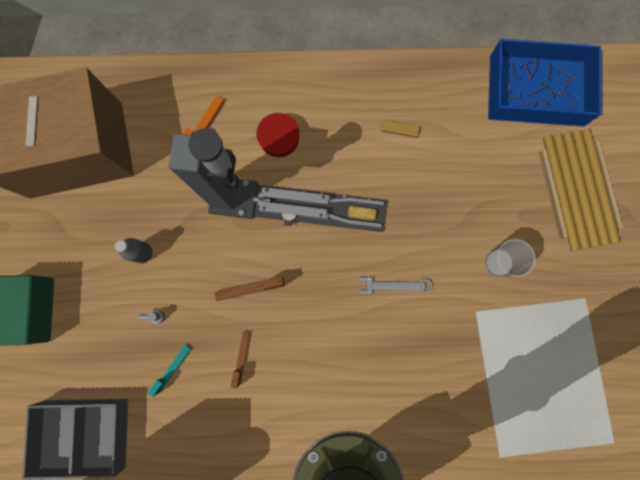

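View pics/s0.png

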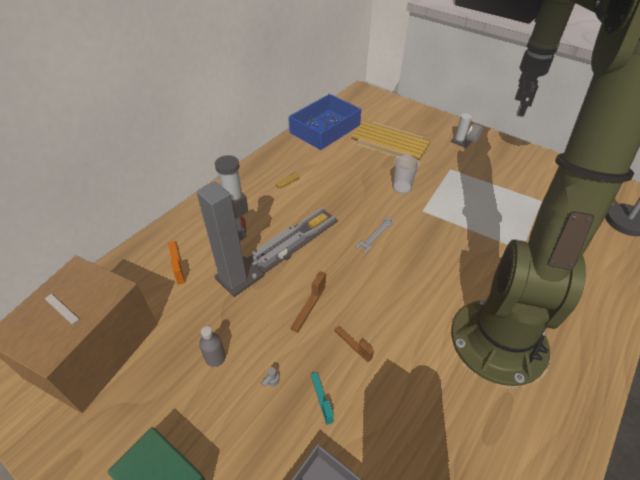

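The top view shows the jig from (210,200) to (385,215), with the blank at (362,213), so the feed direction runs left, roughly world +y. Four things could be the stick:
- Orange at (205,115) and turquoise at (170,370): both excluded by colour.
- Small brown at (241,358).
- Large brown at (250,288), with its handle at (280,283): this is my choice, as the larger of the two browns.

I'll check it in one close crop.

```bash
python3 - <<'E'
from h import *
im=cv2.imread('pics/raw_t0.png')[175:305,205:395]
cv2.imwrite('pics/c1.png',cv2.resize(im,None,fx=4.2,fy=4.2,interpolation=cv2.INTER_CUBIC))
E
```

```text
(no output)
```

View pics/c1.png

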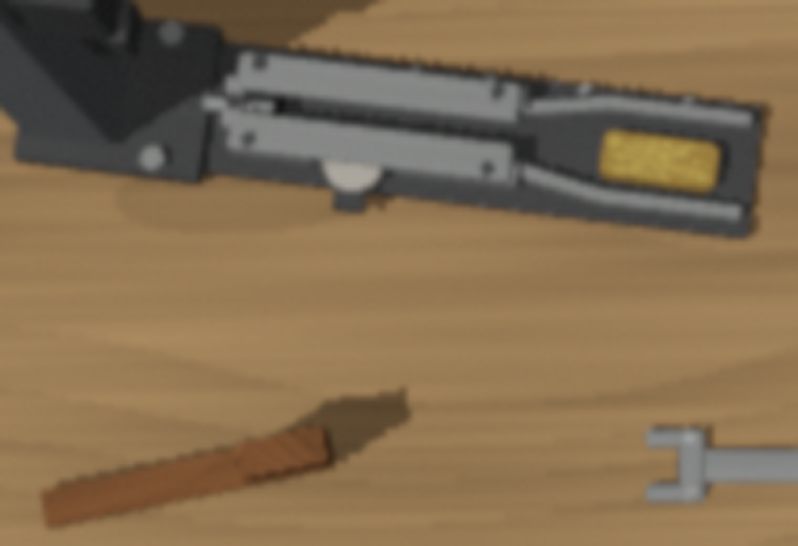

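```bash
python3 - <<'E'
from h import *
P=lambda u,v,z:ray('top',(205+(u+.5)/4.2-.5,175+(v+.5)/4.2-.5),z).round(4)
N=(P(42,493,.012)+P(50,527,.012))/2; 
n1,n2=P(42,493,.012),P(50,527,.012);r1,r2=P(323,426,.058),P(331,463,.058)
N=(n1+n2)/2;Rr=(r1+r2)/2
print('nose',N,'rear',Rr,np.linalg.norm((N-Rr)[:2]),'w',np.linalg.norm(n1-n2),np.linalg.norm(r1-r2))
print('f',P(235,445,.058),P(245,480,.058))
a,b=P(768,105,.008),P(748,237,.008);print('plate rear',a,b,(a+b)/2,np.linalg.norm(a-b))
for q in[(522,88),(520,120),(514,150),(511,187),(240,52),(228,150)]:print('lip',P(*q,.030))
B=np.array([P(*q,.020) for q in[(605,130),(720,138),(715,192),(600,182)]]);print('blank',B,B.mean(0))
print('wrench',P(645,435,.005),P(645,500,.005))
E
```

```text
nose [0.40105 0.2743  0.012  ] rear [0.42885 0.1256  0.058  ] 0.1512763365500368 w 0.018044666802132996 0.018690371852908637
f [0.4295 0.171  0.058 ] [0.4122 0.1661 0.058 ]
plate rear [ 0.607  -0.1051  0.008 ] [ 0.5364 -0.0919  0.008 ] [ 0.5717 -0.0985  0.008 ] 0.07182339451738548
lip [0.6137 0.0252 0.03  ]
lip [0.5967 0.0266 0.03  ]
lip [0.5809 0.0301 0.03  ]
lip [0.5615 0.032  0.03  ]
lip [0.6361 0.1719 0.03  ]
lip [0.584  0.1782 0.03  ]
blank [[ 0.5927 -0.0178  0.02  ]
 [ 0.5872 -0.0778  0.02  ]
 [ 0.5586 -0.0741  0.02  ]
 [ 0.5651 -0.0145  0.02  ]] [ 0.5759  -0.04605  0.02   ]
wrench [ 0.434  -0.0349  0.005 ] [ 0.4005 -0.0339  0.005 ]
```

The crop confirms the larger brown stick, nose at crop (46,510) and handle top rear at (327,445). Its measured length is 151 mm against 152 expected and its width is 18–19 mm. The jig mouth is near (0.588, 0.029) and feed points at about 82°. Next I turn the tool and move across.

Request:
{"name": "servo_tool", "arguments": {
  "moves": [0,0,0,-8.59,0,0,0,-8.59,0,0,0,-8.59,0,0,0,-8.59,0,0,0,-8.59,0,0,0,-8.59,0,0,0,-8.59,0,0,0,-8.59,0,0,0,-8.59,0.036,0.029,0,0,0.036,0.029,0,0,0.036,0.029,0,0,0.036,0.029,0,0,0.036,0.029,0,0,0.036,0.029,0,0,0.036,0.029,0,0,0.036,0.029,0,0,0.036,0.029,0,0,0.036,0.029,0,0,0.036,0.029,0,0],
  "claw": 0.06,
  "squeeze": 90
}}

```text
time: 2.1
tool_pos: [0.4977, -0.1483, 0.2311]
eef_rot: [2.009, 2.415, -0.001]
ft_force: [0.0, -0.7, -0.6]
grip_width: 0.702
```

Request:
{"name": "servo_tool", "arguments": {
  "moves": [0.044,-0.003,0,0,0.044,-0.003,0,0,0.044,-0.003,0,0,0.044,-0.003,0,0,0.044,-0.003,0,0,0.044,-0.003,0,0,0.042,-0.002,0,0,0,0,0,0,0,0,0,0]
}}

```text
time: 3.0
tool_pos: [0.4216, 0.1477, 0.2311]
eef_rot: [2.005, 2.417, -0.001]
ft_force: [0.9, 0.1, -0.2]
grip_width: 0.707
```

```bash
cat >> h.py <<'E'
from scipy.spatial.transform import Rotation as Ro
def st():
    s=observe();R=Ro.from_rotvec(s['eef_rot']).as_matrix();return s,R
def togo(P,yawx):
    s,R=st();d=R.T@(np.array(P)-s['tool_pos']);a=np.degrees(np.arctan2(R[1,0],R[0,0]))
    print('t',s['time'],'tcp',s['tool_pos'].round(4),'yawx',a.round(2),'zax',R[:,2].round(3),'shift',d.round(4),'roll',round(a-yawx,2),'F',s['ft_force'].round(2),'w',s['grip_width'])
E
python3 - <<'E'
from h import *
togo((.4248,.1472,.15),100.6)
snap('wrist','w1.png');c=get_calibration('wrist');import json;json.dump({k:np.array(v).tolist() for k,v in c.items()},open('w1.json','w'))
print(proj('wrist',(.4248,.1472,.058),c),proj('wrist',(.4,.2743,.012),c))
E
```

```text
t 3.0 tcp [0.4216 0.1477 0.2311] yawx 100.65 zax [ 0.    -0.001 -1.   ] shift [-0.001   0.0031  0.0811] roll 0.05 F [ 0.92  0.09 -0.16] w 0.707136225870133
[321.96147933 217.35832553] [320.58486869  79.15940979]
```

View pics/w1.png

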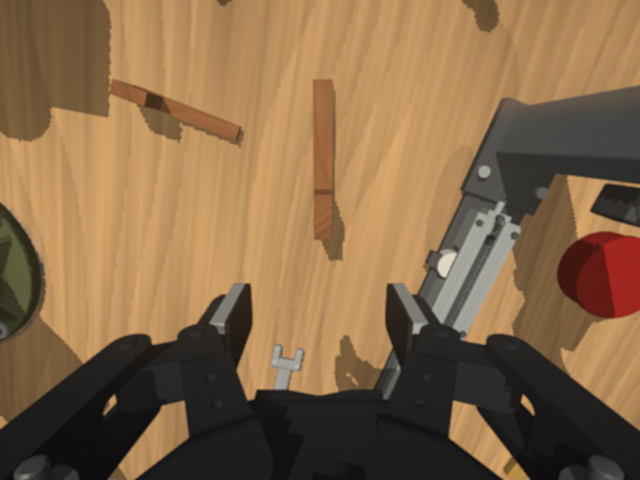

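The wrist view shows the handle top centred at (323,215) and the nose at (322,80), both within 2 px of prediction and in line with the tool. I'm going down to grasp.

Request:
{"name": "servo_tool", "arguments": {
  "moves": [0,0.004,0.04,0,0,0,0.045,0,0,0,0.045,0,0,0,0.035,0,0,0,0.02,0,0,0,0.013,0,0,0,0.008,0,0,0,0,0]
}}

```text
time: 3.85
tool_pos: [0.4253, 0.1466, 0.0242]
eef_rot: [-2.01, -2.412, 0.003]
ft_force: [-0.5, -0.3, -0.3]
grip_width: 0.699
```

Request:
{"name": "servo_tool", "arguments": {
  "moves": [0,0,0,0,0,0,0,0,0,0,0,0,0,0,0,0,0,0,0,0,0,0,0,0,0,0,0,0,0,0,0,0],
  "claw": 0.0,
  "squeeze": 90
}}

```text
time: 4.65
tool_pos: [0.4268, 0.148, 0.0261]
eef_rot: [2.008, 2.414, 0.001]
ft_force: [-0.4, -1.5, 6.3]
grip_width: 0.198
```

Request:
{"name": "servo_tool", "arguments": {
  "moves": [0,0,-0.01,0,0,0,-0.03,0,0,0,-0.04,0,0,0,0,0]
}}

```text
time: 5.05
tool_pos: [0.4292, 0.1494, 0.1099]
eef_rot: [2.004, 2.411, 0.009]
ft_force: [1.5, 0.2, 0.2]
grip_width: 0.197
```

```bash
python3 - <<'E'
from h import *
L=np.radians(82);u=np.array([np.cos(L),np.sin(L)]);m=np.array([.588,.0285])
p=m-u*.255
togo((*p,.105),82)
E
```

```text
t 5.05 tcp [0.4292 0.1494 0.1099] yawx 100.53 zax [ 0.009 -0.    -1.   ] shift [-0.3897  0.053   0.006 ] roll 18.53 F [1.54 0.24 0.2 ] w 0.19738563811151236
```

Request:
{"name": "servo_tool", "arguments": {
  "moves": [-0.03,0.004,0,0,-0.045,0.006,0,0,-0.045,0.006,0,0,-0.045,0.006,0,0,-0.045,0.006,0,0,-0.045,0.006,0,0,-0.045,0.006,0,0,-0.045,0.006,0,0,-0.045,0.007,0,0,0,0,0,6,0,0,0,6,0,0,0,6.5,0,0,0,0,0,0,0,0,0,0,0,0]
}}

```text
time: 6.55
tool_pos: [0.549, -0.2257, 0.1052]
eef_rot: [-2.369, -2.064, 0.0]
ft_force: [0.7, 0.6, 0.0]
grip_width: 0.199
```

```bash
python3 - <<'E'
from h import *
togo((.5525,-.224,.105),82)
snap('wrist','w2.png');c=get_calibration('wrist');import json;json.dump({k:np.array(v).tolist() for k,v in c.items()},open('w2.json','w'))
u=np.array([np.cos(np.radians(82)),np.sin(np.radians(82))]);
print(proj('wrist',(.588,.0285,.008),c),proj('wrist',(*(np.array([.588,.0285])-.125*u),.008),c))
snap('top','t2.png')
E
```

```text
t 6.55 tcp [ 0.549  -0.2257  0.1052] yawx 82.13 zax [-0.  0. -1.] shift [0.0021 0.0033 0.0002] roll 0.13 F [0.66 0.58 0.01] w 0.1989761364647325
[ 326.10640372 -221.30989265] [324.64198085  40.46755665]
```

View pics/w2.png

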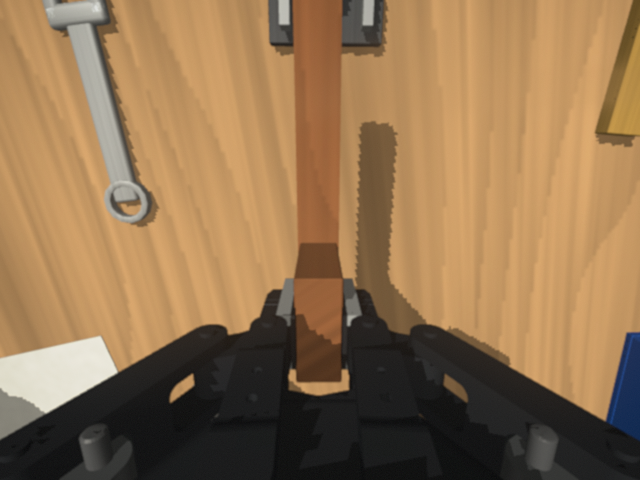

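```bash
python3 - <<'E'
from h import *
im=cv2.imread('pics/raw_t0.png').astype(float)
r=im[:,:,2]
def edge(u0,v0,u1,v1,ks,zs):
    for z in zs: pass
    pts=[]
    for u in range(u0,u1):
        vc=v0+(v1-v0)*(u-u0)/(u1-u0); vs=np.arange(int(vc)-5,int(vc)+7)
        g=np.diff(r[vs,u])*ks; g[g<0]=0
        i=g.argmax(); w=g[max(0,i-1):i+2]; 
        if g[i]>25: pts.append((u,(vs[max(0,i-1):i+2][:len(w)]*w).sum()/w.sum()+.5))
    p=np.array(pts,np.float32);
    vx,vy,x,y=cv2.fitLine(p,cv2.DIST_HUBER,0,.01,.01).ravel()
    res=(p[:,1]-y-(p[:,0]-x)*vy/vx);print(len(p),res.std())
    P=[ray('top',(q,y+(q-x)*vy/vx),zs[0]) for q in (u0,u1)]
    d=P[0]-P[1];print(P[0].round(4),P[1].round(4),np.degrees(np.arctan2(d[1],d[0])))
edge(256,218,382,231,1,[.002])      # near plate edge dark->wood
edge(290,189,384,199,-1,[.008])     # far plate edge wood->dark
# wrist: lateral offset of plate rear centre against the stick axis
import json;c=json.load(open('w2.json'))
R=Ro.from_rotvec(observe()['eef_rot']).as_matrix();t=observe()['tool_pos']
for uv,z in[((272,42),.008),((383,42),.008),((295,10),.092),((342,10),.092),((295,280),.138),((343,280),.138)]:
    P=ray('wrist',uv,z,c);print(uv,P.round(4),(R.T@(P-t)).round(4))
E
```

```text
121 1.204953
[0.5763 0.1885 0.002 ] [ 0.5362 -0.091   0.002 ] 81.82744150149534
88 0.20018537
[0.6394 0.1115 0.008 ] [ 0.6083 -0.0974  0.008 ] 81.52751016980316
(272, 42) [ 0.5372 -0.0915  0.008 ] [ 0.1313 -0.0302  0.0973]
(383, 42) [ 0.6074 -0.1013  0.008 ] [0.1313 0.0406 0.0972]
(295, 10) [ 0.5558 -0.1042  0.092 ] [ 0.1213 -0.0101  0.0133]
(342, 10) [ 0.5747 -0.1068  0.092 ] [0.1213 0.009  0.0133]
(295, 280) [ 0.5434 -0.2019  0.138 ] [ 0.0228 -0.0089 -0.0327]
(343, 280) [ 0.5602 -0.2043  0.138 ] [ 0.0228  0.0081 -0.0327]
```

```bash
cat >> h.py <<'E'
U=np.array([np.cos(np.radians(81.6)),np.sin(np.radians(81.6))]);E_=np.array([U[1],-U[0]])
def jig(x,z,y=0): return (*((.112+x)*U+(.5798-y)*E_),z)   # TCP at jig x,y
def where():
    s,R=st();p=s['tool_pos'];print('t',s['time'],'jig x',round(p[:2]@U-.112,4),'lat(left+)',round(.5798-p[:2]@E_,4),'z',p[2].round(4),'Fu',round(s['ft_force'][:2]@U,2),'Fe',round(s['ft_force'][:2]@E_,2),'Fz',s['ft_force'][2].round(2),'M',s['moment'].round(2))
E
python3 -c "
from h import *
togo(jig(-.247,.036),81.6);where()"
```

```text
t 6.65 tcp [ 0.549  -0.2257  0.1053] yawx 82.08 zax [-0.  0. -1.] shift [0.0081 0.0038 0.0693] roll 0.48 F [-0.67  0.97 -1.07] w 0.20205690148467118
t 6.65 jig x -0.2551 lat(left+) 0.0037 z 0.1053 Fu 0.86 Fe -0.81 Fz -1.07 M [0.01 0.02 0.05]
```

Request:
{"name": "servo_tool", "arguments": {
  "moves": [0.008,0.004,0,0.5,0,0,0.03,0,0,0,0.02,0,0,0,0.01,0,0,0,0.006,0,0,0,0.003,0,0,0,0,0]
}}

```text
time: 7.35
tool_pos: [0.5546, -0.2185, 0.0367]
eef_rot: [2.379, 2.05, 0.0]
ft_force: [0.5, -0.0, -1.2]
grip_width: 0.196
```

```bash
python3 - <<'E'
from h import *
togo(jig(-.247,.036),81.6);where()
c=get_calibration('top');snap('top','t3.png',(285,160,445,275),5)
o=np.array([285,160]);q=lambda P:((proj('top',P,c)-o+.5)*5-.5).round(0)
print('pred nose top',q(jig(-.118,.022)),'mouth',q(jig(0,.008)),'rearplate',q(jig(-.125,.008)))
E
```

```text
t 7.35 tcp [ 0.5546 -0.2185  0.0367] yawx 81.51 zax [ 0.001 -0.    -1.   ] shift [ 0.0001 -0.0008  0.0007] roll -0.09 F [ 0.49 -0.   -1.19] w 0.19623676128501474
t 7.35 jig x -0.2471 lat(left+) -0.0008 z 0.0367 Fu 0.07 Fe 0.48 Fz -1.19 M [-0.02  0.01 -0.01]
pred nose top [488. 270.] mouth [220. 244.] rearplate [500. 278.]
```

View pics/t3.png

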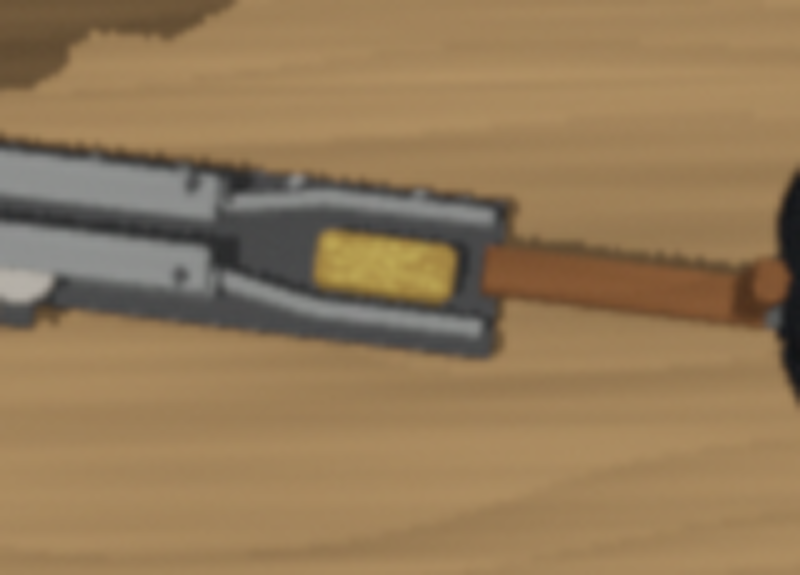

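Nose centre is at (486,269), 2 px from prediction. The bay walls at that point centre on about row 270, so the stick is lined up behind the blank (385,265). Feeding slowly now.

Request:
{"name": "servo_tool", "arguments": {
  "moves": [0.004,0,0,0,0.003,0,0,0,0.002,0,0,0,0.002,0,0,0,0.002,0,0,0,0.002,0,0,0,0.002,0,0,0,0.002,0,0,0,0.002,0,0,0,0.002,0,0,0,0.002,0,0,0,0.002,0,0,0,0.002,0,0,0,0.002,0,0,0,0.002,0,0,0,0.002,0,0,0,0.002,0,0,0,0.002,0,0,0,0.002,0,0,0,0.002,0,0,0]
}}

```text
time: 9.4
tool_pos: [0.5606, -0.1758, 0.0363]
eef_rot: [2.38, 2.051, -0.0]
ft_force: [-0.7, -1.5, 0.3]
grip_width: 0.196
```

Request:
{"name": "servo_tool", "arguments": {
  "moves": [0.002,0,0,0,0.002,0,0,0,0.002,0,0,0,0.002,0,0,0,0.002,0,0,0,0.002,0,0,0,0.002,0,0,0,0.002,0,0,0,0.002,0,0,0,0.002,0,0,0]
}}

```text
time: 10.4
tool_pos: [0.5636, -0.1559, 0.0363]
eef_rot: [2.38, 2.051, 0.0]
ft_force: [0.3, -1.6, 0.6]
grip_width: 0.199
```

```bash
python3 -c "
from h import *
where();togo(jig(-.18,.036),81.6)"
```

```text
t 10.4 jig x -0.1839 lat(left+) -0.0005 z 0.0363 Fu -1.58 Fe 0.52 Fz 0.63 M [-0.42 -0.04 -0.08]
t 10.4 tcp [ 0.5636 -0.1559  0.0363] yawx 81.5 zax [ 0.  0. -1.] shift [ 0.0039 -0.0005  0.0003] roll -0.1 F [ 0.28 -1.64  0.63] w 0.19944933054695504
```

Request:
{"name": "servo_tool", "arguments": {
  "moves": [0.002,0,0,0,0.002,0,0,0,0.002,0,0,0,0.002,0,0,0,0.002,0,0,0,0.002,0,0,0,0.002,0,0,0,0.002,0,0,0,0.002,0,0,0,0.002,0,0,0]
}}

```text
time: 11.4
tool_pos: [0.5665, -0.1363, 0.0364]
eef_rot: [2.38, 2.05, -0.0]
ft_force: [1.0, -2.4, 0.7]
grip_width: 0.195
```

Request:
{"name": "servo_tool", "arguments": {
  "moves": [0.002,0,0,0,0.002,0,0,0,0.002,0,0,0,0.002,0,0,0,0.002,0,0,0,0.002,0,0,0,0.002,0,0,0,0.002,0,0,0,0.002,0,0,0,0.002,0,0,0]
}}

```text
time: 12.4
tool_pos: [0.5697, -0.1167, 0.0364]
eef_rot: [2.38, 2.05, 0.0]
ft_force: [2.0, -3.5, 0.4]
grip_width: 0.196
```

```bash
python3 - <<'E'
from h import *
where()
snap('top','t4.png',(230,160,390,275),5);c=get_calibration('top')
o=np.array([230,160]);q=lambda P:((proj('top',P,c)-o+.5)*5-.5).round(0)
print('mouth@30',q(jig(0,.03)))
E
```

```text
t 12.4 jig x -0.1442 lat(left+) -0.0008 z 0.0364 Fu -3.12 Fe 2.5 Fz 0.4 M [-0.85 -0.44 -0.31]
mouth@30 [496. 233.]
```

View pics/t4.png

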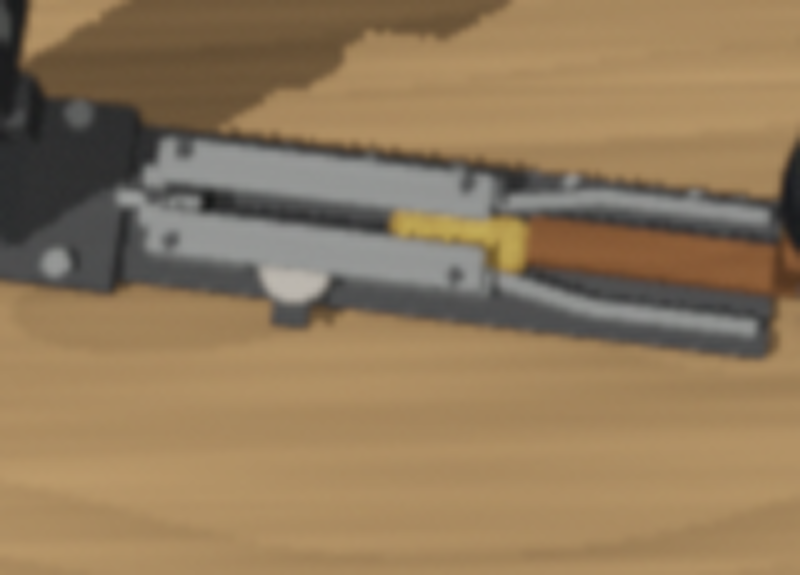

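The blank is centred and entering under the lips, rear end at (527,245). The small side force suggests easing 1 mm to the right as I continue.

Request:
{"name": "servo_tool", "arguments": {
  "moves": [0.002,0.0005,0,0,0.002,0.0005,0,0,0.002,0,0,0,0.002,0,0,0,0.002,0,0,0,0.002,0,0,0,0.002,0,0,0,0.002,0,0,0,0.002,0,0,0,0.002,0,0,0]
}}

```text
time: 13.45
tool_pos: [0.5732, -0.0966, 0.0362]
eef_rot: [-2.379, -2.051, 0.0]
ft_force: [-0.8, -2.2, 0.7]
grip_width: 0.196
```

Request:
{"name": "servo_tool", "arguments": {
  "moves": [0.001,0,0,0,0.001,0,0,0,0.001,0,0,0,0.001,0,0,0,0.001,0,0,0]
}}

```text
time: 13.95
tool_pos: [0.5741, -0.092, 0.0363]
eef_rot: [2.38, 2.051, -0.0]
ft_force: [-0.5, -1.7, -1.0]
grip_width: 0.201
```

```bash
python3 -c "
from h import *
where();togo(jig(-.12,.036),81.6)"
```

```text
t 13.95 jig x -0.1191 lat(left+) -0.0016 z 0.0363 Fu -1.72 Fe -0.28 Fz -1.04 M [-0.36  0.03 -0.  ]
t 13.95 tcp [ 0.5741 -0.092   0.0363] yawx 81.5 zax [-0. -0. -1.] shift [-0.0009 -0.0016  0.0003] roll -0.1 F [-0.52 -1.66 -1.04] w 0.2011183132129565
```

Request:
{"name": "servo_tool", "arguments": {
  "moves": [0.001,0,0,0,0.001,0,0,0,0.001,0,0,0,0.001,0,0,0,0.001,0,0,0,0.001,0,0,0]
}}

```text
time: 14.55
tool_pos: [0.575, -0.086, 0.0363]
eef_rot: [2.38, 2.051, -0.0]
ft_force: [-0.6, -2.1, -0.5]
grip_width: 0.198
```

Request:
{"name": "servo_tool", "arguments": {
  "moves": [0.001,0,0,0,0.001,0,0,0,0.001,0,0,0,0.001,0,0,0,0.001,0,0,0,0.001,0,0,0]
}}

```text
time: 15.15
tool_pos: [0.5758, -0.0813, 0.0364]
eef_rot: [2.38, 2.049, -0.002]
ft_force: [-0.4, -5.4, 1.1]
grip_width: 0.193
```

Request:
{"name": "servo_tool", "arguments": {
  "moves": [0.001,0,0,0,0.001,0,0,0,0.001,0,0,0,0.001,0,0,0,0.001,0,0,0,0.001,0,0,0]
}}

```text
time: 15.75
tool_pos: [0.5768, -0.077, 0.0366]
eef_rot: [2.38, 2.047, -0.003]
ft_force: [-0.2, -7.2, 1.7]
grip_width: 0.196
```

Request:
{"name": "servo_tool", "arguments": {
  "moves": [0.001,0,0,0,0.001,0,0,0,0.001,0,0,0,0.001,0,0,0,0.001,0,0,0,0.001,0,0,0]
}}

```text
time: 16.35
tool_pos: [0.5777, -0.0706, 0.0366]
eef_rot: [2.38, 2.047, -0.003]
ft_force: [-1.6, -5.6, 1.0]
grip_width: 0.194
```

Request:
{"name": "servo_tool", "arguments": {
  "moves": [0.001,0,0,0,0.001,0,0,0,0.001,0,0,0,0.001,0,0,0,0.001,0,0,0,0.001,0,0,0]
}}

```text
time: 16.95
tool_pos: [0.5789, -0.0643, 0.0366]
eef_rot: [2.38, 2.047, -0.001]
ft_force: [1.0, -5.2, 2.3]
grip_width: 0.197
```

```bash
python3 -c "
from h import *
where()"
```

```text
t 16.95 jig x -0.091 lat(left+) -0.0022 z 0.0366 Fu -4.97 Fe 1.7 Fz 2.31 M [-1.15 -0.08 -0.15]
```

Request:
{"name": "servo_tool", "arguments": {
  "moves": [0.001,0,0,0,0.001,0,0,0,0.001,0,0,0,0.001,0,0,0,0.001,0,0,0,0.001,0,0,0]
}}

```text
time: 17.55
tool_pos: [0.5799, -0.0574, 0.0365]
eef_rot: [2.38, 2.048, 0.0]
ft_force: [0.9, -5.1, 0.9]
grip_width: 0.2
```

Request:
{"name": "servo_tool", "arguments": {
  "moves": [0.001,0,0,0,0.001,0,0,0,0.001,0,0,0,0.001,0,0,0]
}}

```text
time: 17.95
tool_pos: [0.5803, -0.0524, 0.0364]
eef_rot: [2.38, 2.05, 0.001]
ft_force: [1.8, -3.0, 0.7]
grip_width: 0.19
```

Request:
{"name": "servo_tool", "arguments": {
  "moves": [0.001,0,0,0,0.001,0,0,0,0.001,0,0,0]
}}

```text
time: 18.25
tool_pos: [0.5807, -0.0493, 0.0364]
eef_rot: [2.38, 2.051, 0.001]
ft_force: [2.3, -3.5, 0.1]
grip_width: 0.195
```

Request:
{"name": "servo_tool", "arguments": {
  "moves": [0.001,0,0,0,0.001,0,0,0,0.001,0,0,0]
}}

```text
time: 18.55
tool_pos: [0.5808, -0.0463, 0.0362]
eef_rot: [-2.38, -2.051, 0.0]
ft_force: [1.6, -4.7, 0.5]
grip_width: 0.199
```

Request:
{"name": "servo_tool", "arguments": {
  "moves": [0.001,0,0,0,0.001,0,0,0,0.001,0,0,0]
}}

```text
time: 18.85
tool_pos: [0.5814, -0.0435, 0.0363]
eef_rot: [2.38, 2.051, -0.0]
ft_force: [1.7, -3.2, 0.0]
grip_width: 0.197
```

Request:
{"name": "servo_tool", "arguments": {
  "moves": [0.001,0,0,0,0.001,0,0,0]
}}

```text
time: 19.05
tool_pos: [0.5816, -0.0414, 0.0363]
eef_rot: [2.38, 2.051, -0.0]
ft_force: [1.7, -3.4, -0.8]
grip_width: 0.195
```

Request:
{"name": "servo_tool", "arguments": {
  "moves": [0.001,0,0,0,0.001,0,0,0,0.001,0,0,0]
}}

```text
time: 19.35
tool_pos: [0.5821, -0.0385, 0.0363]
eef_rot: [2.38, 2.051, -0.0]
ft_force: [2.1, -3.5, -0.5]
grip_width: 0.193
```

Request:
{"name": "servo_tool", "arguments": {
  "moves": [0.001,0,0,0,0.001,0,0,0,0.001,0,0,0]
}}

```text
time: 19.65
tool_pos: [0.5823, -0.0369, 0.0363]
eef_rot: [2.379, 2.05, -0.003]
ft_force: [1.3, -7.6, 1.7]
grip_width: 0.196
```

Request:
{"name": "servo_tool", "arguments": {
  "moves": [0.001,0,0,0,0.001,0,0,0]
}}

```text
time: 19.85
tool_pos: [0.5824, -0.0368, 0.0365]
eef_rot: [2.379, 2.048, -0.006]
ft_force: [-0.7, -9.7, 3.8]
grip_width: 0.199
```

Request:
{"name": "servo_tool", "arguments": {
  "moves": [0.0005,0,0,0,0,0,0,0,0,0,0,0]
}}

```text
time: 20.15
tool_pos: [0.5824, -0.0368, 0.0365]
eef_rot: [2.38, 2.047, -0.006]
ft_force: [-0.1, -10.2, 3.2]
grip_width: 0.198
```

```bash
python3 -c "
from h import *
where()"
```

```text
t 20.15 jig x -0.0633 lat(left+) -0.0017 z 0.0365 Fu -10.11 Fe 1.43 Fz 3.21 M [-1.88  0.06 -0.1 ]
```

Request:
{"name": "servo_tool", "arguments": {
  "moves": [0.0005,0,0,0,0.0005,0,0,0,0,0,0,0,0,0,0,0,0,0,0,0,0,0,0,0,0,0,0,0,0,0,0,0]
}}

```text
time: 20.95
tool_pos: [0.5824, -0.0367, 0.0366]
eef_rot: [2.38, 2.046, -0.008]
ft_force: [-0.9, -11.2, 4.8]
grip_width: 0.196
```

```bash
python3 -c "
from h import *
where();togo((.4268,.148,.12),100.6)"
```

```text
t 20.95 jig x -0.0632 lat(left+) -0.0017 z 0.0366 Fu -11.23 Fe 0.76 Fz 4.83 M [-2.13  0.14 -0.05]
t 20.95 tcp [ 0.5824 -0.0367  0.0366] yawx 81.38 zax [-0.002 -0.006 -1.   ] shift [ 0.1588 -0.1816 -0.0842] roll -19.22 F [ -0.89 -11.22   4.83] w 0.19550296677502663
```

Contact came at nose x ≈ 67 mm past the mouth, so the blank's front is at about 127 mm, inside the pad's 112–136 mm range. I held 10–11 N for over a second and am now drawing straight out.

Request:
{"name": "servo_tool", "arguments": {
  "moves": [-0.002,0,0,0,-0.002,0,0,0,-0.003,0,0,0,-0.005,0,0,0,-0.006,0,0,0,-0.008,0,0,0,-0.01,0,0,0,-0.01,0,0,0,-0.01,0,0,0,-0.01,0,0,0,-0.01,0,0,0,-0.01,0,0,0,-0.01,0,0,0,-0.005,0,0,0,0,0,0,0]
}}

```text
time: 22.45
tool_pos: [0.5679, -0.1333, 0.0362]
eef_rot: [2.381, 2.049, -0.001]
ft_force: [0.9, -0.8, -1.0]
grip_width: 0.199
```

```bash
python3 -c "
from h import *
where();togo((.4268,.148,.12),100.6);snap('top','t5.png',(210,170,370,285),5)"
```

```text
t 22.45 jig x -0.1609 lat(left+) -0.0015 z 0.0362 Fu -0.64 Fe 0.97 Fz -1.02 M [-0.01 -0.01 -0.01]
t 22.45 tcp [ 0.5679 -0.1333  0.0362] yawx 81.41 zax [-0. -0. -1.] shift [ 0.257  -0.1815 -0.0839] roll -19.19 F [ 0.87 -0.78 -1.02] w 0.19861777837672936
```

View pics/t5.png

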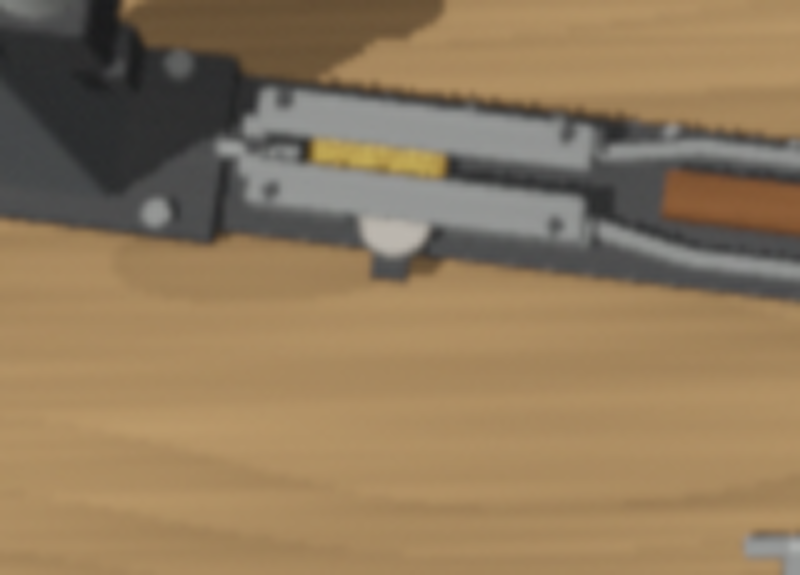

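The blank spans (310–445,158), with its front against the pad at about (300,152) and the roller beside it. The nose is back in the bay at (665,193). Now lift, turn and carry to the stick's original spot.

Request:
{"name": "servo_tool", "arguments": {
  "moves": [0,0,-0.01,0,0,0,-0.03,0,0,0,-0.03,0,0,0,-0.014,0,0,0,0,-6.4,0,0,0,-6.4,0,0,0,-6.4,0.02,-0.006,0,0,0.04,-0.012,0,0,0.04,-0.012,0,0,0.04,-0.012,0,0,0.04,-0.012,0,0,0.04,-0.011,0,0,0.04,-0.011,0,0,0.03,-0.008,0,0,0.012,-0.003,0,0,0,0,0,0,0,0,0,0]
}}

```text
time: 24.3
tool_pos: [0.4271, 0.1473, 0.1203]
eef_rot: [2.005, 2.418, -0.001]
ft_force: [-1.0, -0.5, 0.0]
grip_width: 0.197
```

```bash
python3 -c "
from h import *
togo((.4268,.148,.027),100.6);snap('wrist','w3.png')"
```

```text
t 24.3 tcp [0.4271 0.1473 0.1203] yawx 100.66 zax [ 0.    -0.001 -1.   ] shift [ 0.0008 -0.0002  0.0933] roll 0.06 F [-1.03 -0.51  0.03] w 0.1972075317863253
```

View pics/w3.png

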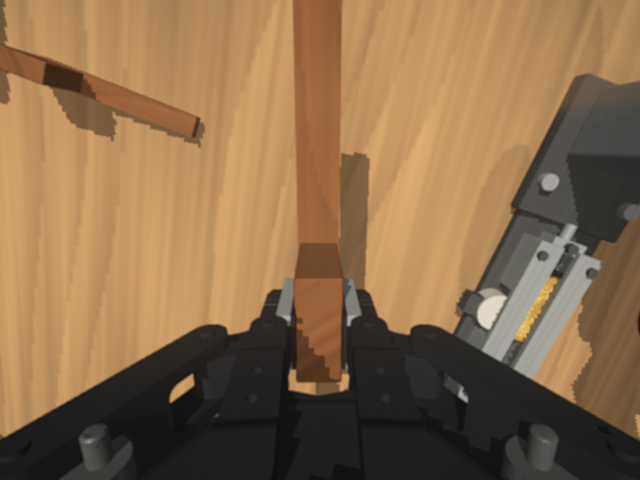

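The stick sits in the grip as before and the bench below is clear. Lowering.

Request:
{"name": "servo_tool", "arguments": {
  "moves": [0,0,0.03,0,0,0,0.03,0,0,0,0.02,0,0,0,0.008,0,0,0,0.002,0,0,0,0.002,0,0,0,0.002,0,0,0,0,0]
}}

```text
time: 25.15
tool_pos: [0.4272, 0.1484, 0.0268]
eef_rot: [2.004, 2.418, 0.001]
ft_force: [0.6, -0.5, -1.2]
grip_width: 0.195
```

Request:
{"name": "servo_tool", "arguments": {
  "moves": [0,0,0.001,0,0,0,0.0005,0,0,0,0,0]
}}

```text
time: 25.45
tool_pos: [0.4272, 0.1485, 0.0261]
eef_rot: [2.004, 2.418, -0.001]
ft_force: [-3.0, -1.6, 10.0]
grip_width: 0.198
```

Resting on the bench (Fz 10 N). Opening and retreating.

Request:
{"name": "servo_tool", "arguments": {
  "moves": [0,0,-0.0005,0,0,0,0,0,0,0,0,0,0,0,0,0,0,0,0,0,0,0,0,0],
  "claw": 0.06
}}

```text
time: 26.05
tool_pos: [0.4265, 0.1485, 0.0252]
eef_rot: [-2.004, -2.419, 0.0]
ft_force: [-0.6, -0.5, -0.2]
grip_width: 0.704
```

Request:
{"name": "servo_tool", "arguments": {
  "moves": [0,0,-0.005,0,0,0,-0.01,0,0,0,-0.03,0,0,0,-0.05,0,0,0,-0.05,0,0,0,-0.05,0,0,0,0,0,0,0,0,0]
}}

```text
time: 26.85
tool_pos: [0.4273, 0.1488, 0.2219]
eef_rot: [2.002, 2.416, 0.002]
ft_force: [0.6, -0.3, -0.1]
grip_width: 0.705
```

```bash
python3 -c "
from h import *
where();snap('wrist','w4.png');snap('side','s4.png',(190,170,430,350),3.3)"
```

```text
t 26.85 jig x 0.0976 lat(left+) 0.1788 z 0.2219 Fu -0.25 Fe 0.6 Fz -0.09 M [-0.03  0.04  0.02]
```

View pics/w4.png

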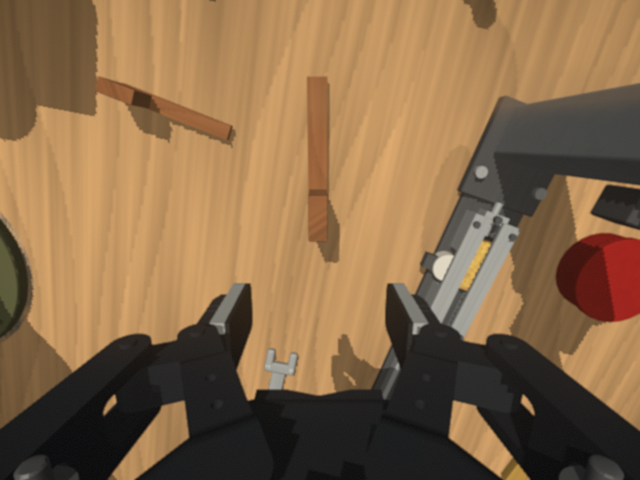

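View pics/s4.png

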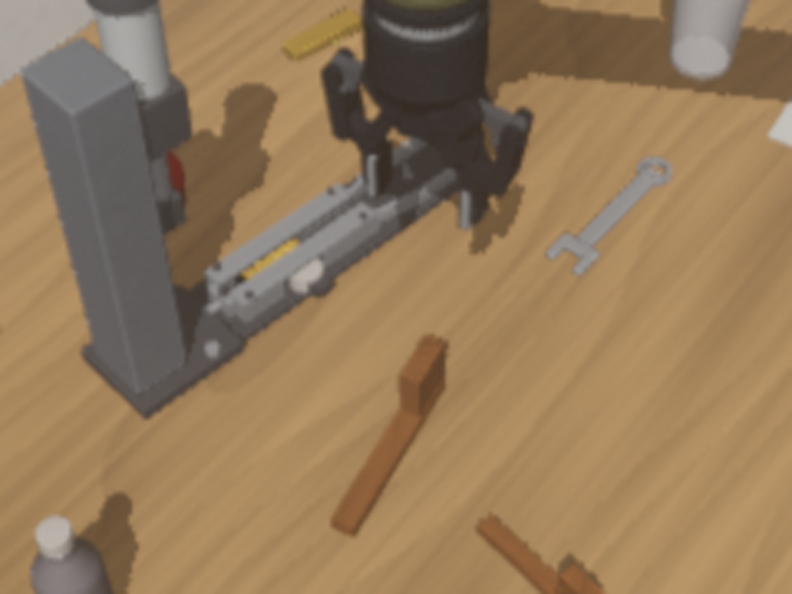

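The stick stands flat and free at wrist view (318,160). The blank is at the pad near (475,265), the gripper is clear, and the bystanders in view are where they were. Handing in.

```bash
python3 -c "
from workcell import *
print(close_job())"
```

```text
the job is handed in; nothing more can be done
None
```

I finished the feed and handed the job in at about 27 s of robot time; no verdict is reported.

- **Feed:** I took the larger brown stick by its handle and fed the blank through the mouth and past the shoe. Force readings there, taken at the end of each move, peaked at about 7 N. It met the pad with its front about 127 mm past the mouth.
- **Press:** I held it home at 10–11 N for about a second. The highest reading I saw was 11.2 N, against the 20 N limit.
- **Finish:** I drew the stick out, stood it on its flat underside at its original spot, let go and lifted clear.

**Last checks:** The closing pictures show the blank in the channel at the pad, the stick upright on bare bench and the gripper touching nothing. The bystanders in view look unmoved, but I did not measure them. I could not measure the force the blank still puts on the pad now that the stick is gone; I only saw that it stayed in place.

**Disagreements:** The jig centreline from the lips and from the plate edges differed by 1–2 mm. I used the plate edges, and small side forces (up to about 2.5 N) during feeding were within what the channel clearance allows.

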